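Hang a sample canister on a spring weighing arm

ROBOT

A 6-joint arm with a two-finger parallel gripper is mounted at the origin on the work surface; the furniture and walls round the work are solid. World frame = base frame: x ahead of the robot, y to its left, z up, the work surface at z = 0. Lengths are in m, angles in rad, forces in N, time in s.
With the tool pointing down it reaches from about 0.35 to 0.975 m from the base axis. Payload 4.9 kg.
Tool frame: the origin (TCP) lies on the centre line of the jaws, within the pads' length; the fingertips stand tip_reach ahead of it and the grasp point (between the pads) lies 8 mm behind it (tip_reach is the distance from the TCP to the fingertips, in m); z points along the fingers, y is the line along which they close (so a half turn about z gives the same grasp; the last joint's range is limited). The gripper opens to 85 mm and grips with 20 to 120 N. Pads are 22 mm wide; open, the fingers measure 114 mm over their backs; the gripper's body (76 mm by 85 mm) begins 54 mm behind the grasp point. The pads swing forward as they close: fully open they stand 13 mm farther back than shut.
Start: joints at [-1.398, 0.053, 1.613, -0, 1.476, -0.119], TCP at [0.18, -0.599, 0.242] pointing down, gripper open.
Joint ranges: [-3.01, 3.01], [-1.01, 2.22], [0.06, 2.58], [-1.02, 4.17], [0.09, 2.62], [-3.14, 3.14]. Speed limits (rad/s): [2.57, 2.57, 3.14, 3.14, 3.14, 3.14].

INTERFACE

Orientations are given as [roll, pitch, yaw] about the fixed x, y, z axes, in that order (R = Rz(yaw) Ry(pitch) Rx(roll)).
In Python, from plant import get_state, capture, job_done, recognise, regions_of, landmark_of, tip_reach gives the robot as it stands.
- The arm moves only by the shell command python3 -m creep 'ROWS' [FORCE]. ROWS is JSON, a list that holds one entry, the list of rows, each a list of 7 numbers: the shift along the tool's x, y, z in cm, then the turn, a rotation vector about the tool's x, y, z in rad, then the finger opening in cm, from 0 to 8.54. A call has 1 to 12 rows; each row shifts and turns the commanded pose from where the row before left it, along the tool's axes as they then stand; what a row does not reach is not made up. A row lasts 1/12 s, in which the tool goes at most 41.7 mm and 7.16 degrees, less where a joint would pass 70% of its speed; a pose out of reach is approached as far as the arm can. A call is refused whole if a number of a shift passes 4.17 or a number of a turn 0.125, either way. A call with a gripper value outside its range is refused whole. The fingers move at their own pace and stop on an object; FORCE is the grip in N (left out, the last holds). Time passes only in rows, so rows that do not move let the fingers close. It gives the time, the measured TCP pose, the force, the opening and the grip force at its end, in the units of the state.
- get_state(): the state, without advancing time (a new reading comes with each control period).
- capture(name): name is "scene" or "side" or "wrist"; returns a dict with "frame" (480x640x3 uint8, red, green, blue), "fov_y" (degrees; the focal length in pixels is half the picture's height over the tangent of half this angle, whatever the lens; pixels are square), "cx", "cy" (the principal point, pixels), "dist" ([k1, k2, p1, p2, k3] as OpenCV has them; the pictures are not rectified), "R" (3x3) and "t" (3): a world point X has camera coordinates R X + t; the wrist camera has in their place "hand_eye" (4x4, takes a point from camera to tool coordinates, whose origin is the TCP and whose axes are the flange's). Camera axes: x right, y down, z forward; pixel columns grow to the right and rows downward; lengths in m; the calibration is good to about 2 mm. A picture is of the moment at which its call begins: read the wrist's pose just before it. There is no depth.
- job_done(): hands the job in; it is judged then, once.
Trained networks look in a picture, given as the dict that the camera call returned (one of the last four; its "shot" number tells which), for a name from the list of things; names that differ only in an ending like _2 or _b are one class to them, and where a whole thing is asked for, a point or a joint stands for the part that bears it (a point fixed in the world has none). Each returns a list of dicts, best first, with "conf" (0 to 1); they miss things now and then, are a little off and sometimes report something else, mostly with a low value. They report only what shows in the picture. A call takes as long as a camera call. They do not tell look-alikes from the thing itself.
- recognise(picture, target): "location" ([column, row] in pixels, amid what is visible of it).
- regions_of(picture, target): "pixels" (480x640 bool, what is visible of it) and "location" ([column, row] in pixels, amid what is visible of it).
- landmark_of(picture, target): "location" ([column, row] in pixels: a listed point, or the origin of a listed thing).
The state is a dict: "t": time; "qpos": joint angles; "joint_velocities": joint speeds; "tau": joint torques, N m; "eef_pos": TCP position; "tcp_rot": TCP orientation; "force": force on the tool from outside, world axes, zero at the start; "wrist_torque": the same for the moment, N m; "gripper_width": finger opening in m; "finger_force": force on a finger pad.
Only numpy, scipy, OpenCV 4.12 (cv2) and the standard library are available. Lean on these libraries where they do the work, as an engineer would, in place of code of your own. Each camera call takes 0.05 s, during which the arm holds its last target. There are 200 camera calls.

TASK

Weigh the sealed sample canister on the spring-balanced swing arm: lift it upright by the flat tab on top of its hanger, pass the hanger's opening over the upturned hook and seat the hanger's top bar in the low spot of the hook. Ease it down so that the arm sinks slowly under it without being pressed or driven to its lower stop, and keep hold until the arm has settled and carries the whole (unknown) weight by itself; only then let go, so that the arm neither drops nor springs back, and leave the canister hanging still. Do not disturb the pot, the vial and the flask.

Things in the scene. Friction and masses are not known exactly. Their poses are not given: they have to be found in the camera images.
- spring_stand: Weighing stand fixed to the bench: grey base plate 120 x 90 x 14 mm, steel post, and 170 mm up a level pivot with a dark spring drum and a small white scale plate. Origin on the bench under the pivot, z up. The swing arm reaches out from the pivot along the stand's own -x; the pivot axis is parallel to y.
- swing_arm (a joint): Arm angle (rad): 0 = unloaded, on its upper stop, 0.15 above level; grows as the hook sinks; lower stop 0.48. A damped spring holds it up: it starts to sink at 1.5 N on the hook, then about 75 N/m. With the canister it settles between 0.08 and 0.39. Delicate: never faster than 0.35 rad/s (85 mm/s at the hook) either way, never beyond 0.45, never more than 14 N on it.
- pivot_point (a point): Point on the pivot axis in the middle of the arm, 170 mm above the bench. Its x axis lies along the arm and turns with it; the hook is on the -x side.
- hook_saddle (a point): Low spot of the hook at the arm's end, on the centre line of its 6 mm round bar, 250 mm from the pivot, 207 mm above the bench unloaded. x lies along the arm (free end at -x) and turns with it. The bar is straight for 10 mm to both sides; outward it rises to the tip, which ends 23 mm out, its top 16 mm up; inward it rises 6 mm at 22 mm; the 16 mm thick arm begins 45 mm inward.
- tab_centre (a point): Centre of the flat grey grip tab on top of the canister's hanger, 147 mm above the canister's underside. The tab is 26 mm (x) by 12 mm (y) by 42 mm (z); grasp it from above across its 12 mm, along y. Same axes as the canister.
- hanger_top (a point): Middle of the hanger's top bar (centre line of 6 mm round steel, peaked: 8 mm lower at its ends), 100 mm above the canister's underside, 47 mm below the tab's centre. Seated, it lies about 6 mm above hook_saddle. Under it is the opening, 43 mm wide (y) and 55 mm high down to the lid; the hook passes through it along x.
- canister_base (a point): Centre of the underside of the loose canister: a closed round metal can 60 mm across and 42 mm high with lid, with wire hanger and grip tab on top, 168 mm high in all, unknown weight 0.3 to 0.85 kg. z up; the hanger lies in its y-z plane; it is the same turned half round.
- sample_pot_1_mid (a point): Middle of a white sample pot with a white lid, 47 mm across, 66 mm high (origin half-way up): leave alone.
- vial_4_mid (a point): Middle of a small vial with a screw cap, 27 mm across, 58 mm high: leave alone.
- flask_mid (a point): Middle of a small conical glass flask, 63 mm across, 103 mm high: leave alone.
- canister: The canister, the same frame as canister_base.
There are look-alikes about, which are no part of the job. Of the things like the canister, leave any that is pink; of the rest the larger one is meant.

How it is judged:
On the way, in this order (a step that is already met when the one before it is completed fails the run):
1. the canister is held clear of the bench (height (world z) of canister_base above 0.04 m and contact force between the fingers and canister above 1 N and value of joint swing_arm below 0.03 rad), for 0.2 s.
2. the arm has sunk under the canister and stands still while the canister is still held (value of joint swing_arm above 0.06 rad and contact force between the fingers and canister above 1 N and velocity of joint swing_arm between -0.05 and 0.05 rad/s and contact force between canister and spring_stand above 1 N), for 0.3 s.
At the end, for the whole second after the job is handed in: canister hangs released, still (<40 mm/s) and upright (0.2 rad), clear of the bench, hanger bar in the hook's low spot (14 mm along, 12 mm across the arm, 0-12 mm above); arm sunk 0.06-0.43 rad and at rest (<0.05 rad/s) (x of hanger_top in the frame of hook_saddle between -0.014 and 0.014 m and y of hanger_top in the frame of hook_saddle between -0.012 and 0.012 m and z of hanger_top in the frame of hook_saddle between 0 and 0.012 m and value of joint swing_arm between 0.06 and 0.43 rad and velocity of joint swing_arm between -0.05 and 0.05 rad/s and angle between canister_base's own z axis and vertical below 0.2 rad and height (world z) of canister_base above 0.01 m and linear speed of canister below 0.04 m/s and contact force between the fingers and canister below 0.05 N); the robot touches nothing.
It fails at once if the swing arm drops or springs back (faster than 0.35 rad/s) (velocity of joint swing_arm above 0.35 rad/s or velocity of joint swing_arm below -0.35 rad/s).
It fails at once if more than 14 N bears on the stand or its arm, from the canister or the robot (contact force between any of canister, the fingers, the arm and spring_stand above 14 N).
It fails at once if the arm is driven to its lower stop (beyond 0.45 rad) (value of joint swing_arm above 0.45 rad).
It fails at once if the canister is tipped by more than 0.6 rad (angle between canister_base's own z axis and vertical above 0.6 rad).
It fails at once if the pot, vial or flask is moved by more than 30 mm (distance of any of sample_pot_1_mid, vial_4_mid, flask_mid from where it was at the start of the episode above 0.03 m).
It also fails if it takes over 51 s, if anything falls off the work surface, if the arm or the gripper's body presses on something with over 40 N, if the wrist force passes 120 N, or if a joint passes its speed limit or range.

## Working session

There is one attempt and no reset: what is moved stays moved. The work goes in short steps, Python scripts to look and compute and a shell command to move; the robot and the scene stay as the last step left them, time stands still between calls to the robot, and variables do not carry over. Pictures are saved under pics/ and viewed, at most 10 in all, crops included, and the job is handed in when it is done.

```bash
mkdir -p pics; ls
python3 - <<'E'
from plant import *
import cv2,numpy as np
s=get_state(); print(s, tip_reach if not callable(tip_reach) else tip_reach())
ims=[]
for n in("scene","side"):
    p=capture(n); ims.append(p["frame"]); print(n,p["fov_y"],p["cx"],p["cy"],p["dist"],np.round(p["R"],3).tolist(),p["t"])
    for t in("canister","spring_stand","sample_pot_1_mid","vial_4_mid","flask_mid"):
        print(t,[(np.round(d["location"]).tolist(),round(d["conf"],2)) for d in recognise(p,t)])
    for t in("tab_centre","hanger_top","canister_base","hook_saddle","pivot_point","spring_stand"):
        print("L",t,[(np.round(d["location"],1).tolist(),round(d["conf"],2)) for d in landmark_of(p,t)])
    cv2.imwrite(f"pics/{n}0.png",p["frame"][...,::-1])
E
```

```text
pics
{'t': 0.0, 'qpos': array([-1.39800195e+00,  5.33701595e-02,  1.61427713e+00, -2.98559587e-07,
        1.47599532e+00, -1.19004405e-01]), 'joint_velocities': array([-4.83175637e-04,  3.48193141e-04, -5.39745817e-05,  8.78812290e-05,
       -6.35325219e-04,  1.37174666e-03]), 'tau': array([-1.05766325e-03, -3.93688846e+01, -3.70176244e+01, -1.62584120e-04,
        7.06349572e-03, -1.86093146e-06]), 'eef_pos': array([ 0.17969228, -0.59799312,  0.24106482]), 'tcp_rot': array([-3.13955716e+00, -2.43082832e-04,  2.91798563e-01]), 'force': array([ 0.62453294, -0.93601587, -0.49373235]), 'wrist_torque': array([-0.01016316, -0.00726372, -0.02588155]), 'finger_force': 0.0, 'gripper_width': 0.08540828540875707} 0.011
scene 53.967404673195986 314.56781984503544 238.70519294918668 [-0.03020061  0.          0.          0.          0.        ] [[-0.665, -0.746, 0.019], [-0.413, 0.346, -0.842], [0.622, -0.568, -0.538]] [0.27937999 0.34926322 0.79072771]
canister [([360.0, 255.0], 0.69), ([335.0, 272.0], 0.57)]
spring_stand [([268.0, 252.0], 0.66)]
sample_pot_1_mid [([253.0, 354.0], 0.57)]
vial_
[... 586 characters left out ...]
646]] [0.39263477 0.33964576 0.89099995]
canister [([368.0, 270.0], 0.75), ([337.0, 275.0], 0.67), ([416.0, 234.0], 0.61)]
spring_stand [([276.0, 286.0], 0.73)]
sample_pot_1_mid [([298.0, 401.0], 0.68)]
vial_4_mid [([334.0, 331.0], 0.61)]
flask_mid [([350.0, 208.0], 0.59)]
L tab_centre [([369.2, 244.0], 0.94), ([419.2, 200.3], 0.77), ([341.7, 255.5], 0.72)]
L hanger_top [([369.5, 252.7], 0.74), ([416.3, 214.4], 0.59), ([341.9, 265.6], 0.58), ([409.4, 250.7], 0.44)]
L canister_base [([409.4, 250.1], 0.74), ([368.8, 273.6], 0.73), ([337.4, 287.8], 0.63)]
L hook_saddle [([334.1, 182.8], 0.89), ([275.7, 323.1], 0.24)]
L pivot_point [([270.6, 263.1], 0.62)]
L spring_stand [([274.1, 321.8], 0.68)]
```

Run:
```python
import cv2
for n,(x,y) in(("scene",(200,130)),("side",(200,150))):
    f=cv2.imread(f"pics/{n}0.png"); cv2.imwrite(f"pics/{n}0c.png",cv2.resize(f[y:y+195,x:x+260],None,fx=3,fy=3,interpolation=2))
```

```text
(no output)
```

View pics/scene0c.png

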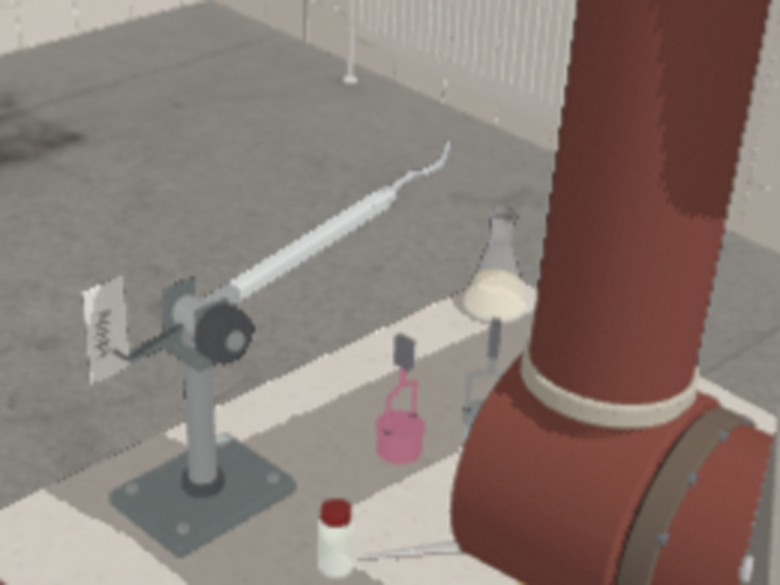

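View pics/side0c.png

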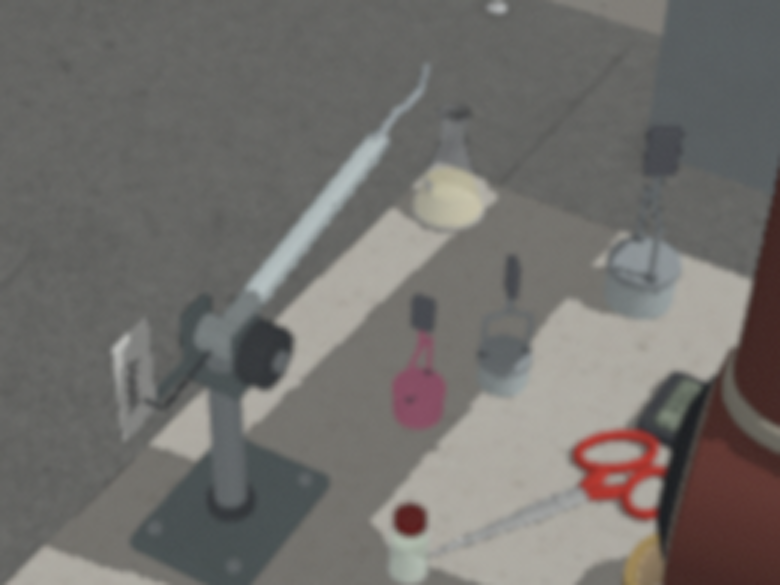

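The scene crop shows the stand, with the hook tip at about (349,178), the pink can at (334,275) and a small grey can at (360,262). The side crop shows three candidates: pink at (340,280), small grey at (368,270) and larger grey at (414,240). The larger grey one fits, being non-pink and the biggest. I'll now measure it, using the known heights.

```bash
cat > h.py <<'E'
import numpy as np,cv2
from scipy.optimize import least_squares
def K(p):
    f=240/np.tan(np.radians(p["fov_y"])/2); return np.array([[f,0,p["cx"]],[0,f,p["cy"]],[0,0,1.]])
def ext(p,s=None):
    if "R" in p and p["R"] is not None: return np.array(p["R"]),np.array(p["t"])
    from scipy.spatial.transform import Rotation as Ro
    T=np.eye(4);T[:3,:3]=Ro.from_euler("xyz",s["tcp_rot"]).as_matrix();T[:3,3]=s["eef_pos"]
    C=np.linalg.inv(T@np.array(p["hand_eye"])); return C[:3,:3],C[:3,3]
def ray(p,uv,s=None):
    R,t=ext(p,s); u=cv2.undistortPoints(np.array([[uv]],float),K(p),np.array(p["dist"]))[0,0]
    return -R.T@t, R.T@np.array([u[0],u[1],1])
def atz(p,uv,z,s=None):
    o,d=ray(p,uv,s); return o+d*(z-o[2])/d[2]
def tri(*rs):
    A=np.zeros((3,3));b=np.zeros(3)
    for o,d in rs:
        d=d/np.linalg.norm(d);M=np.eye(3)-np.outer(d,d);A+=M;b+=M@o
    X=np.linalg.solve(A,b); return X,[np.linalg.norm(np.cross(X-o,d/np.linalg.norm(d))) for o,d in rs]
def proj(p,X,s=None):
    R,t=ext(p,s); return cv2.projectPoints(np.array(X,float).reshape(-1,3),cv2.Rodrigues(R)[0],t,K(p),np.array(p["dist"]))[0][:,0]
E
python3 - <<'E'
from plant import *; from h import *
np.set_printoptions(precision=4,suppress=True)
a=capture("scene");b=capture("side")
L=lambda p,t:landmark_of(p,t)
for t in("hook_saddle","pivot_point","spring_stand"):
    x,y=L(a,t),L(b,t)
    if x and y: print(t,tri(ray(a,x[0]["location"]),ray(b,y[0]["location"])))
for t,z in(("tab_centre",.147),("hanger_top",.1),("canister_base",0)):
    for d in L(b,t): print(t,d["location"],d["conf"],atz(b,d["location"],z))
for t,z in(("sample_pot_1_mid",.033),("vial_4_mid",.029),("flask_mid",.05)):
    for d in recognise(b,t)[:1]: print(t,atz(b,d["location"],z))
cv2.imwrite("pics/c.png",cv2.resize(b["frame"][180:270,370:470,::-1],None,fx=6,fy=6,interpolation=2))
E
```

```text
hook_saddle (array([ 0.565 , -0.2238,  0.197 ]), [np.float64(0.004714376295701688), np.float64(0.004714376295701723)])
pivot_point (array([0.5509, 0.0366, 0.1652]), [np.float64(0.0009670112972237221), np.float64(0.0009670112972236513)])
spring_stand (array([ 0.5572,  0.0283, -0.0155]), [np.float64(0.001098478145461458), np.float64(0.0010984781454615007)])
tab_centre [372.1, 242.0] 0.9 [ 0.4307 -0.1419  0.147 ]
tab_centre [341.4, 256.6] 0.87 [ 0.4602 -0.0693  0.147 ]
tab_centre [420.1, 200.2] 0.62 [ 0.4089 -0.3311  0.147 ]
hanger_top [417.5, 217.5] 0.89 [ 0.4075 -0.3289  0.1   ]
hanger_top [340.6, 267.3] 0.8 [ 0.47   -0.0866  0.1   ]
hanger_top [371.0, 254.4] 0.64 [ 0.4367 -0.1562  0.1   ]
canister_base [339.2, 285.3] 0.75 [ 0.4939 -0.1288  0.    ]
canister_base [367.9, 275.8] 0.72 [ 0.4546 -0.1912  0.    ]
canister_base [410.4, 249.9] 0.68 [ 0.4111 -0.328   0.    ]
sample_pot_1_mid [0.3885 0.1827 0.033 ]
vial_4_mid [0.4216 0.0122 0.029 ]
flask_mid [ 0.5841 -0.342   0.05  ]
```

View pics/c.png

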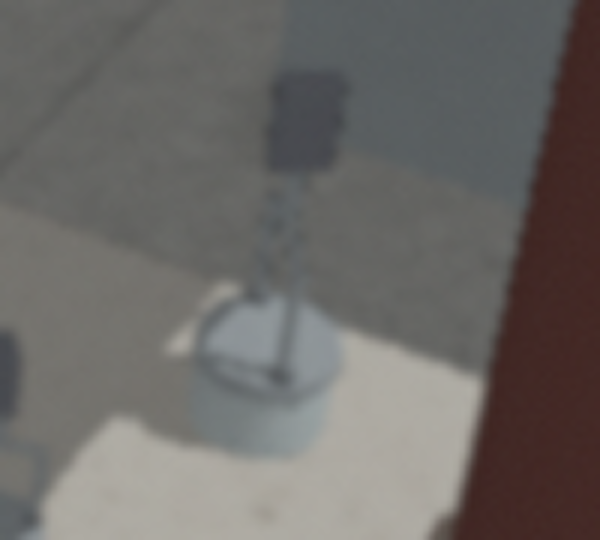

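Enlarged, the thing at side (415,230) is a grey can with a wire hanger and dark tab. All three heights give the same x,y (0.409,-0.330), so it is the full-size canister. Next I get its yaw and the hook direction, and check what the wrist camera covers.

Run:
```python
from plant import *; from h import *
np.set_printoptions(precision=4,suppress=True)
b=capture("side")
q=atz(b,(412.8,229.2),.045)-atz(b,(416.7,243),.045); print("legs",q,np.degrees(np.arctan2(q[1],q[0])))
for t,z in(("tab_centre",.147),("hanger_top",.1),("canister_base",0)):
    print([atz(b,d["location"],z) for d in landmark_of(b,t) if d["location"][0]>395])
s=get_state();w=capture("wrist");print(w["hand_eye"],w["fov_y"])
print(proj(w,[[.409,-.33,.147],[.409,-.33,0],[.555,-.21,.2]],s))
for t in("tab_centre","hanger_top","hook_saddle"):print(t,[(d["location"],round(d["conf"],2)) for d in landmark_of(w,t)])
```

```text
legs [ 0.0293 -0.0423  0.    ] -55.229952727032426
[array([ 0.4045, -0.3378,  0.147 ])]
[array([ 0.4127, -0.335 ,  0.1   ])]
[array([ 0.4098, -0.3258,  0.    ])]
[[-0.0007 -0.9613 -0.2756  0.0688]
 [ 1.     -0.0006 -0.0005  0.0013]
 [ 0.0003 -0.2756  0.9613 -0.1309]
 [ 0.      0.      0.      1.    ]] 60.24787954101172
[[   24.7763  -197.041 ]
 [   88.7645  -152.251 ]
 [12762.6255 20575.7799]]
tab_centre []
hanger_top []
hook_saddle []
```

```bash
python3 -m creep '[[[2.9,-1.87,-0.9,0,0,0,8.5],[2.9,-1.87,-0.9,0,0,0,8.5],[2.9,-1.87,-0.9,0,0,0,8.5],[2.9,-1.87,-0.9,0,0,0,8.5],[2.9,-1.87,-0.9,0,0,0,8.5],[2.9,-1.87,-0.9,0,0,0,8.5],[2.9,-1.87,-0.9,0,0,0,8.5],[2.9,-1.87,-0.9,0,0,0,8.5],[2.9,-1.87,-0.9,0,0,0,8.5],[2.9,-1.87,-0.9,0,0,0,8.5],[0,0,0,0,0,-0.12,8.5],[0,0,0,0,0,-0.12,8.5]]]'
python3 -m creep '[[[0,0,0,0,0,-0.08,8.5],[0,0,0,0,0,0,8.5],[0,0,0,0,0,0,8.5],[0,0,0,0,0,0,8.5]]]'
cat > look.py <<'E'
from plant import *; from h import *
np.set_printoptions(precision=4,suppress=True)
s=get_state();w=capture("wrist")
print(s["t"],s["eef_pos"],s["tcp_rot"])
for t,z in(("tab_centre",.147),("hanger_top",.1),("canister_base",0)):
    print(t,[(np.round(d["location"],1),round(d["conf"],2),atz(w,d["location"],z,s)) for d in landmark_of(w,t)])
print("hook",[(d["location"],round(d["conf"],2)) for d in landmark_of(w,"hook_saddle")])
import sys
cv2.imwrite("pics/%s.png"%sys.argv[1],w["frame"][...,::-1])
m=[d for d in regions_of(w,"tab_centre")]
print([(d["conf"],d["location"],d["pixels"].sum()) for d in m])
E
python3 look.py w1
```

```text
t: 3.3
eef_pos: [0.4052, -0.3346, 0.3336]
tcp_rot: [3.139, -0.0, 0.541]
force: [-0.3, -0.9, 0.4]
gripper_width: 0.085
finger_force: 0.0
t: 3.63
eef_pos: [0.4036, -0.3361, 0.3323]
tcp_rot: [-3.142, -0.0, 0.61]
force: [-1.0, 1.0, -0.2]
gripper_width: 0.0852
finger_force: 0.0
3.6333 [ 0.4036 -0.3361  0.3323] [-3.1415 -0.      0.6098]
tab_centre [(array([319.7, 204. ]), 0.85, array([ 0.4057, -0.3354,  0.147 ])), (array([210.1,  49.1]), 0.77, array([ 0.4543, -0.2052,  0.147 ]))]
hanger_top [(array([319.9, 190.5]), 0.97, array([ 0.4078, -0.3342,  0.1   ])), (array([220.4,  55.2]), 0.85, array([ 0.4542, -0.2012,  0.1   ]))]
canister_base [(array([235.2,  66. ]), 0.8, array([ 0.4521, -0.1937,  0.    ]))]
hook []
[(0.92, [201.5, 9.4], np.int64(454)), (0.76, [320.3, 184.6], np.int64(2861)), (0.63, [226.4, 58.8], np.int64(1831))]
```

View pics/w1.png

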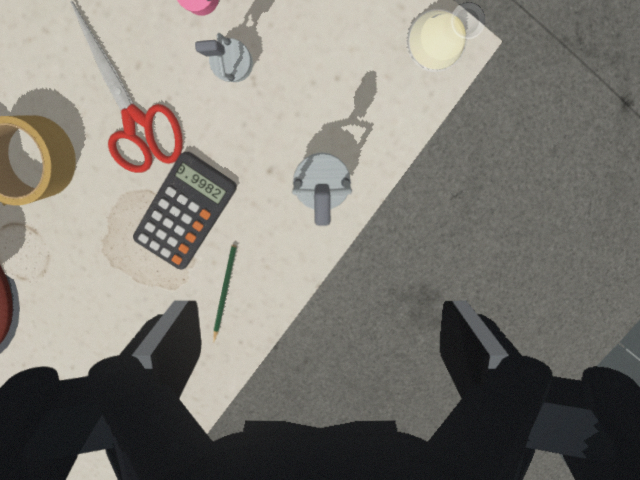

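The wrist view shows the target at about (322,190), with tab top (322,210) and feet at (297,186) and (347,183). The jaw line is parallel to the hanger. The small grey can is at (230,58), clear of the jaws. Descend and grasp.

```bash
python3 -m creep '[[[0.28,0.13,2,0,0,-0.03,8.5],[0,0,3.6,0,0,0,8.5],[0,0,3.6,0,0,0,8.5],[0,0,3.6,0,0,0,8.5],[0,0,3.2,0,0,0,8.5],[0,0,2.2,0,0,0,8.5],[0,0,1.0,0,0,0,8.5],[0,0,0,0,0,0,8.5],[0,0,0,0,0,0,4],[0,0,0,0,0,0,4],[0,0,0,0,0,0,0],[0,0,0,0,0,0,0]]]' 60
python3 -m creep '[[[0,0,0,0,0,0,0],[0,0,0,0,0,0,0],[0,0,0,0,0,0,0],[0,0,0,0,0,0,0],[0,0,0,0,0,0,0],[0,0,0,0,0,0,0]]]' 60
```

```text
t: 4.93
eef_pos: [0.4076, -0.3364, 0.1424]
tcp_rot: [3.138, -0.0, 0.642]
force: [-0.9, 0.0, 0.1]
gripper_width: 0.0381
finger_force: 0.0
t: 5.43
eef_pos: [0.4072, -0.336, 0.1413]
tcp_rot: [3.14, -0.0, 0.642]
force: [-0.1, 1.0, 5.4]
gripper_width: 0.0115
finger_force: 60.8
```

```bash
python3 -m creep '[[[0,0,-0.5,0,0,0,0],[0,0,-1.2,0,0,0,0],[0,0,-2,0,0,0,0],[0,0,-2,0,0,0,0],[0,0,-2,0,0,0,0],[0,0,-2,0,0,0,0],[0,0,-2,0,0,0,0],[0,0,-2,0,0,0,0],[0,0,-1.5,0,0,0,0],[0,0,-0.6,0,0,0,0],[0,0,0,0,0,0,0],[0,0,0,0,0,0,0]]]' 60
python3 - <<'E'
from plant import *; from h import *
np.set_printoptions(precision=4,suppress=True)
H=[]
for n in("scene","side"):
  for k in range(3):
    p=capture(n)
    for t in("hook_saddle","pivot_point"):
        d=landmark_of(p,t)
        if d: H.append((t,n,ray(p,d[0]["location"]),d[0]["conf"],p,d[0]["location"]))
    m=regions_of(p,"hook_saddle"); 
    if m:
        v,u=np.nonzero(m[0]["pixels"]); print(n,m[0]["conf"],u.min(),u.max(),v.min(),v.max(),len(u))
for t,z in(("hook_saddle",.207),("pivot_point",.17)):
    for x in H:
        if x[0]==t: print(t,x[1],x[5],round(x[3],2),atz(x[4],x[5],z))
    print(tri(*[x[2] for x in H if x[0]==t]))
s=get_state();print(s["t"],s["eef_pos"],s["force"],s["gripper_width"])
for n in ("scene","side"): pass
cv2.imwrite("pics/scene1.png",cv2.resize([x for x in H if x[1]=="scene"][0][4]["frame"][140:290,250:450,::-1],None,fx=4,fy=4,interpolation=2))
E
```

```text
t: 6.43
eef_pos: [0.4063, -0.335, 0.2968]
tcp_rot: [-3.139, 0.0, 0.642]
force: [-0.7, 0.7, -7.4]
gripper_width: 0.0112
finger_force: 59.0
scene 0.92 241 349 177 249 649
scene 0.62 241 350 177 249 780
side 0.92 249 342 172 286 967
side 0.68 290 315 384 422 750
side 0.9 250 342 172 286 944
hook_saddle scene [344.0, 182.5] 0.88 [ 0.5702 -0.2258  0.207 ]
hook_saddle scene [344.0, 186.2] 0.97 [ 0.5555 -0.2112  0.207 ]
hook_saddle scene [344.3, 181.4] 0.74 [ 0.5742 -0.2307  0.207 ]
hook_saddle side [335.1, 184.6] 0.8 [ 0.556  -0.2005  0.207 ]
hook_saddle side [336.7, 183.8] 0.57 [ 0.5548 -0.205   0.207 ]
hook_saddle side [336.3, 183.9] 0.66 [ 0.5553 -0.2042  0.207 ]
(array([ 0.5518, -0.2024,  0.2142]), [np.float64(0.00695101334549819), np.float64(0.00424839084943759), np.float64(0.009623486634799451), np.float64(0.007395530139314587), np.float64(0.004159915455031465), np.float64(0.004713420250747173)])
pivot_point scene [262.6, 235.5] 0.85 [0.5492 0.0398 0.17  ]
pivot_point scene [262.6, 239.3] 0.62 [0.5369 0.0488 0.17  ]
pivot_point scene [263.7, 237.0] 0.58 [0.5428 0.0415 0.17  ]
pivot_point side [272.8, 264.9] 0.85 [0.5425 0.0434 0.17  ]
pivot_point side [431.9, 139.6] 0.58 [ 0.483  -0.5654  0.17  ]
pivot_point side [270.7, 263.9] 0.94 [0.5474 0.0433 0.17  ]
(array([0.2534, 0.2759, 0.476 ]), [np.float64(0.06315129527136418), np.float64(0.06711018845278031), np.float64(0.06523476847834501), np.float64(0.08347907437335272), np.float64(0.14813378871134847), np.float64(0.08561335924479917)])
7.6333 [ 0.4068 -0.3355  0.2983] [-0.6582 -0.8958 -7.484 ] 0.011110281430629164
```

View pics/scene1.png

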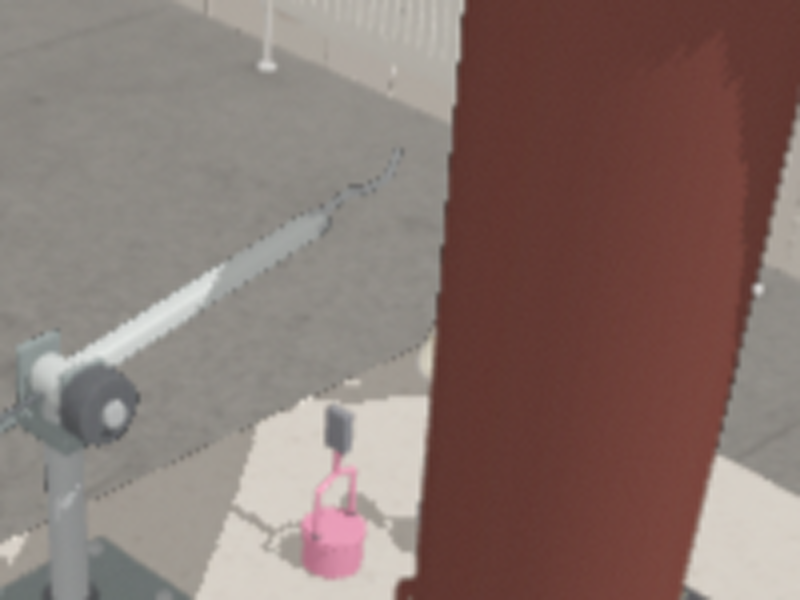

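The scene crop shows the hook tip at full-frame (350,177), the low spot near (341,187), and the drum at (275,242). The canister is held behind the robot arm. Now I fit the stand pose with the known geometry.

```bash
cat > fit.py <<'E'
from plant import *; from h import *
np.set_printoptions(precision=4,suppress=True)
def pts(v,q=0.):
    x,y,yaw=v; a=.15-q   # elevation
    out=[]
    for l,h in((0,0),(.25,0),(.273,.015),(.228,.006)):
        r=l*np.cos(a)-h*np.sin(a); z=.17+l*np.sin(a)+h*np.cos(a)
        out.append([x-r*np.cos(yaw),y-r*np.sin(yaw),z])
    return np.array(out)
if __name__=="__main__":
    a=capture("scene");b=capture("side")
    ma=np.array([[262.8,236.5],[342.5,185.5],[350,177.5]]);mb=np.array([[271.5,264],[335.8,183.8],[342.3,172.3]])
    f=lambda v:np.r_[(proj(a,pts(v)[:3])-ma).ravel(),(proj(b,pts(v)[:3])-mb).ravel()]
    r=least_squares(f,[.546,.043,1.61],x_scale=[.01,.01,.05]);print(r.x,pts(r.x),r.fun.reshape(-1,2))
E
python3 fit.py
```

```text
[0.5463 0.0416 1.6042] [[ 0.5463  0.0416  0.17  ]
 [ 0.5546 -0.2055  0.2074]
 [ 0.5553 -0.226   0.2256]
 [ 0.5539 -0.1829  0.21  ]] [[-0.0979 -0.1749]
 [ 0.0882  1.3691]
 [-1.2129  0.1   ]
 [ 0.2068 -0.4226]
 [ 1.106  -0.2333]
 [-0.4254 -0.4521]]
```

```bash
python3 -m creep '[[[0.7,0.33,0,0,0,0,0],[1.4,0.66,0,0,0,-0.04,0],[1.4,0.66,0,0,0,0,0],[1.4,0.66,0,0,0,0,0],[1.4,0.66,0,0,0,0,0],[1.4,0.66,0,0,0,0,0],[1.4,0.66,0,0,0,0,0],[1.4,0.66,0,0,0,0,0],[1.4,0.66,0,0,0,0,0],[1.4,0.66,0,0,0,0,0],[0.7,0.33,0,0,0,0,0],[0,0,0,0,0,-0.06,0]]]' 60
python3 -m creep '[[[0,0,0,0,0,-0.08,0],[0,0,0,0,0,-0.09,0],[0,0,0,0,0,-0.09,0],[0,0,0,0,0,-0.09,0],[0,0,0,0,0,-0.09,0],[0,0,0,0,0,-0.09,0],[0,0,0,0,0,-0.09,0],[0,0,0,0,0,-0.09,0],[0,0,0,0,0,-0.09,0],[0,0,0,0,0,-0.06,0],[0,0,0,0,0,0,0],[0,0,0,0,0,0,0]]]' 60
cat > look2.py <<'E'
from fit import *; import sys
s=get_state();w=capture("wrist")
print(s["t"],s["eef_pos"],s["tcp_rot"],s["force"])
for t in("hook_saddle","hanger_top","tab_centre"):
    for d in landmark_of(w,t): print(t,d["location"],round(d["conf"],2),atz(w,d["location"],.2074,s) if t[1]=="o" else "")
print("expected hook",proj(w,pts([.5463,.0416,1.6042]),s).tolist())
T=s["eef_pos"];print("expected tab,hanger",proj(w,[T+[0,0,.006],T-[0,0,.0413]],s).tolist())
cv2.imwrite("pics/%s.png"%sys.argv[1],w["frame"][...,::-1])
E
python3 look2.py w2
```

```text
t: 8.73
eef_pos: [0.5597, -0.2982, 0.2976]
tcp_rot: [-3.141, -0.001, 0.745]
force: [-0.2, -0.4, -7.4]
gripper_width: 0.0113
finger_force: 59.0
t: 9.73
eef_pos: [0.5577, -0.2991, 0.298]
tcp_rot: [-3.141, -0.0, 1.601]
force: [0.1, -0.4, -6.7]
gripper_width: 0.0114
finger_force: 59.1
9.7333 [ 0.5577 -0.2991  0.298 ] [-3.1411 -0.0003  1.6007] [ 0.122  -0.4199 -6.7065]
hook_saddle [320.9, 82.6] 0.71 [ 0.5549 -0.2138  0.2074]
hanger_top [198.0, 70.0] 0.89 
hanger_top [320.2, 275.5] 0.86 
tab_centre [319.5, 328.4] 0.69 
tab_centre [187.3, 61.7] 0.69 
expected hook [[318.8971811010997, -302.7289439431462], [320.7835042493149, 65.43592788021684], [321.04714137018254, 106.17453729522916], [320.62126491907554, 16.807716007502904]]
expected tab,hanger [[322.7386923107812, 327.1384195404201], [321.98896018901206, 275.22816014368294]]
```

View pics/w2.png

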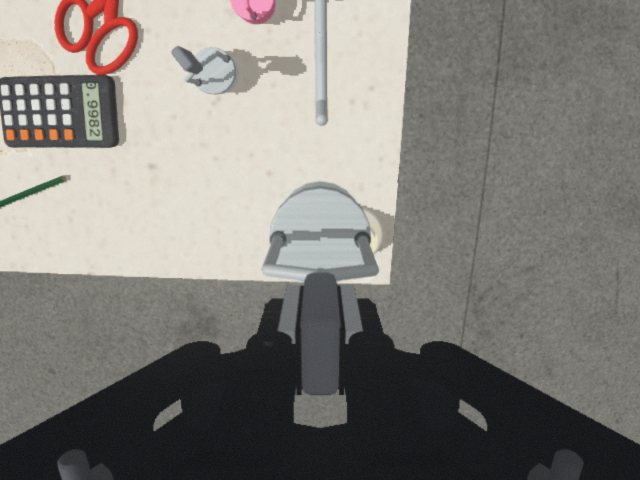

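The wrist view shows the hook bar at column 320 with its tip ending at row 124. The hanger bar runs from (268,270) to (375,270), parallel across and centred. By relative measurement the saddle is at y≈-0.213, so I lower 15 mm and move in 86 mm.

```bash
python3 -m creep '[[[0,0,0.5,0,0,0,0],[0,0,0.7,0,0,0,0],[0.3,0,0.3,0,0,0,0],[0.9,0,0,0,0,0,0],[1,0,0,0,0,0,0],[1,0,0,0,0,0,0],[1,0,0,0,0,0,0],[1,0,0,0,0,0,0],[0.6,0,0,0,0,0,0],[0.2,0,0,0,0,0,0],[0,0,0,0,0,0,0],[0,0,0,0,0,0,0]]]' 60
python3 look2.py w3
```

```text
t: 10.93
eef_pos: [0.5555, -0.2396, 0.2835]
tcp_rot: [3.141, 0.001, 1.602]
force: [-0.3, -0.2, -6.3]
gripper_width: 0.0109
finger_force: 59.0
10.9333 [ 0.5555 -0.2396  0.2835] [3.1413 0.0007 1.602 ] [-0.2996 -0.2205 -6.2869]
hook_saddle [321.5, 203.3] 0.83 [ 0.5547 -0.2142  0.2074]
hanger_top [200.3, 139.0] 0.94 
hanger_top [319.9, 274.7] 0.83 
hanger_top [244.0, 55.4] 0.72 
tab_centre [315.0, 330.8] 0.75 
tab_centre [237.8, 53.4] 0.7 
tab_centre [186.8, 141.2] 0.68 
expected hook [[320.2280805096704, -270.93016555068084], [321.8031033053076, 186.36200030329735], [322.0975200295336, 235.4992254532318], [321.749739120773, 141.05212016132734]]
expected tab,hanger [[322.7596557494046, 327.1594096095605], [321.9255044220556, 275.14857279018355]]
```

View pics/w3.png

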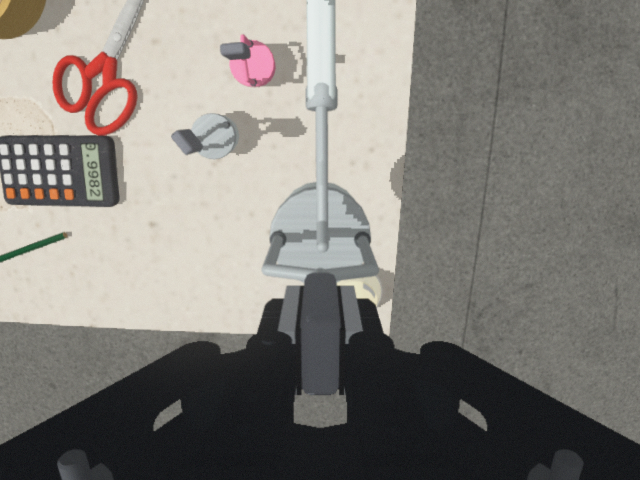

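The wrist view shows the tip end at (321,250) and the arm start at row 100. The saddle reads y=-0.214 again, so I go in the remaining 26 mm and start down.

```bash
python3 -m creep '[[[0.4,0,0,0,0,0,0],[0.7,0,0,0,0,0,0],[0.8,0,0,0,0,0,0],[0.5,0,0,0,0,0,0],[0.2,0,0,0,0,0,0],[0,0,0,0,0,0,0],[0,0,0.3,0,0,0,0],[0,0,0.4,0,0,0,0],[0,0,0.4,0,0,0,0],[0,0,0.3,0,0,0,0],[0,0,0.2,0,0,0,0],[0,0,0,0,0,0,0]]]' 60
python3 look2.py w4
```

```text
t: 12.13
eef_pos: [0.5542, -0.2134, 0.2661]
tcp_rot: [-3.14, -0.001, 1.602]
force: [-0.2, -0.0, -6.6]
gripper_width: 0.011
finger_force: 59.0
12.1333 [ 0.5542 -0.2134  0.2661] [-3.1401 -0.0009  1.6016] [-0.1751 -0.043  -6.5933]
hook_saddle [325.8, 262.0] 0.86 [ 0.5561 -0.2134  0.2074]
hook_saddle [318.9, 324.9] 0.72 [ 0.5537 -0.2476  0.2074]
hanger_top [243.2, 88.7] 0.93 
hanger_top [318.6, 273.1] 0.81 
hanger_top [196.2, 177.2] 0.69 
tab_centre [319.7, 327.4] 0.72 
tab_centre [237.3, 90.1] 0.65 
tab_centre [183.1, 179.5] 0.56 
expected hook [[321.4384345580686, -254.65066702660093], [323.1650611168274, 246.43107036571283], [323.4956963768386, 301.72024632077887], [323.1474248064791, 201.28283660298584]]
expected tab,hanger [[322.7218160428033, 327.13026615950747], [322.08586930188284, 275.2819468778755]]
```

View pics/w4.png

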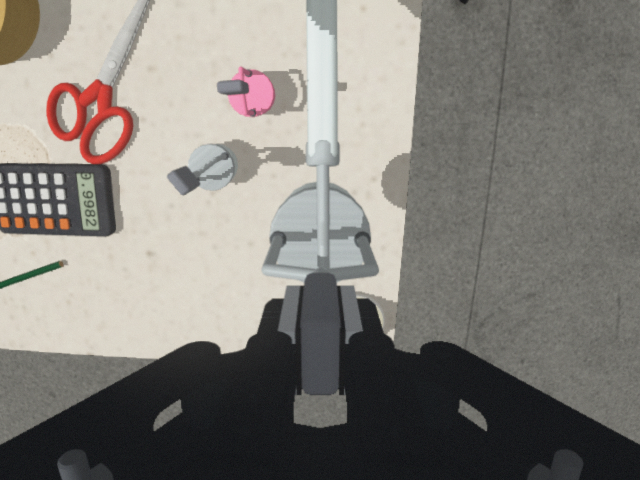

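The hook bar now runs under the hanger's top bar at (322,272), and the arm starts at row 160. Everything is consistent, so I trim slightly and ease down slowly.

```bash
python3 -m creep '[[[0.1,0.1,0.1,0,0,0,0],[0.1,0.05,0.2,0,0,0,0],[0,0,0.2,0,0,0,0],[0,0,0.2,0,0,0,0],[0,0,0.2,0,0,0,0],[0,0,0.15,0,0,0,0],[0,0,0.15,0,0,0,0],[0,0,0.1,0,0,0,0],[0,0,0.1,0,0,0,0],[0,0,0.1,0,0,0,0],[0,0,0.1,0,0,0,0],[0,0,0,0,0,0,0]]]' 60
```

```text
t: 13.33
eef_pos: [0.5561, -0.2117, 0.2514]
tcp_rot: [3.141, 0.001, 1.602]
force: [-1.0, -0.9, -5.6]
gripper_width: 0.0115
finger_force: 59.3
```

```bash
python3 -m creep '[[[0,0,0.1,0,0,0,0],[0,0,0.15,0,0,0,0],[0,0,0.15,0,0,0,0],[0,0,0.2,0,0,0,0],[0,0,0.2,0,0,0,0],[0,0,0.2,0,0,0,0],[0,0,0.2,0,0,0,0],[0,0,0.2,0,0,0,0],[0,0,0.2,0,0,0,0],[0,0,0.1,0,0,0,0],[0,0,0,0,0,0,0],[0,0,0,0,0,0,0]]]' 60
python3 - <<'E'
from plant import *
s=get_state();print(s["force"],s["wrist_torque"],s["eef_pos"])
E
```

```text
t: 14.33
eef_pos: [0.556, -0.2114, 0.2343]
tcp_rot: [-3.142, -0.0, 1.602]
force: [-0.4, -1.9, -4.2]
gripper_width: 0.0113
finger_force: 59.5
[-0.37802251 -1.94391458 -4.2244056 ] [-0.31256465  0.16561556  0.00590197] [ 0.55604129 -0.21138833  0.23433319]
```

```bash
python3 -m creep '[[[-0.05,0,0.1,0,0,0,0],[-0.05,0,0.15,0,0,0,0],[-0.05,0,0.2,0,0,0,0],[0,0,0.25,0,0,0,0],[0,0,0.25,0,0,0,0],[0,0,0.25,0,0,0,0],[0,0,0.25,0,0,0,0],[0,0,0.25,0,0,0,0],[0,0,0.25,0,0,0,0],[0,0,0.15,0,0,0,0],[0,0,0.1,0,0,0,0],[0,0,0,0,0,0,0]]]' 60
python3 -m creep '[[[0,0,0.1,0,0,0,0],[0,0,0.15,0,0,0,0],[0,0,0.2,0,0,0,0],[0,0,0.2,0,0,0,0],[0,0,0.2,0,0,0,0],[0,0,0.15,0,0,0,0],[0,0,0.1,0,0,0,0],[0,0,0.1,0,0,0,0],[0,0,0.05,0,0,0,0],[0,0,0,0,0,0,0],[0,0,0,0,0,0,0],[0,0,0,0,0,0,0]]]' 60
```

```text
t: 15.33
eef_pos: [0.5561, -0.2127, 0.2121]
tcp_rot: [-3.142, -0.0, 1.602]
force: [-1.0, 3.0, -2.2]
gripper_width: 0.0113
finger_force: 59.7
t: 16.33
eef_pos: [0.5562, -0.213, 0.2]
tcp_rot: [3.141, 0.0, 1.602]
force: [0.2, 3.9, -1.0]
gripper_width: 0.0116
finger_force: 59.9
```

```bash
python3 -m creep '[[[0.05,0,0.1,0,0,0,0],[0.05,0,0.1,0,0,0,0],[0.05,0,0.1,0,0,0,0],[0,0,0,0,0,0,0],[0,0,0,0,0,0,0],[0,0,0,0,0,0,0]]]' 60
cat > avg.py <<'E'
from plant import *; import numpy as np
F=[]
for i in range(12): capture("side"); s=get_state(); F.append(np.r_[s["force"],s["wrist_torque"]])
print(s["t"],s["eef_pos"],np.round(np.mean(F,0),2),np.round(np.std(F,0),2))
E
python3 avg.py
```

```text
t: 16.83
eef_pos: [0.5561, -0.2122, 0.1971]
tcp_rot: [3.141, 0.002, 1.602]
force: [-0.9, -2.0, -1.6]
gripper_width: 0.0112
finger_force: 59.8
17.4333 [ 0.55613762 -0.21185549  0.19697005] [-0.87 -3.61 -1.3  -0.78  0.19 -0.01] [0.48 1.25 0.42 0.18 0.04 0.04]
```

```bash
python3 -m creep '[[[-0.04,0,0.1,0,0,0,0],[-0.03,0,0.15,0,0,0,0],[0,0,0.2,0,0,0,0],[0,0,0.2,0,0,0,0],[0,0,0.15,0,0,0,0],[0,0,0.1,0,0,0,0],[0,0,0.1,0,0,0,0],[0,0,0,0,0,0,0],[0,0,0,0,0,0,0]]]' 60
python3 avg.py
```

```text
t: 18.18
eef_pos: [0.5561, -0.2115, 0.1867]
tcp_rot: [-3.141, -0.001, 1.602]
force: [-0.8, 0.8, -0.3]
gripper_width: 0.0114
finger_force: 60.0
18.7833 [ 0.55606588 -0.2117829   0.18673977] [-0.64  2.22 -0.23  0.45  0.17  0.01] [0.41 0.91 0.42 0.14 0.03 0.02]
```

```bash
python3 -m creep '[[[0.02,0,0.1,0,0,0,0],[0.02,0,0.1,0,0,0,0],[0,0,0.05,0,0,0,0],[0,0,0,0,0,0,0],[0,0,0,0,0,0,0],[0,0,0,0,0,0,0]]]' 60
python3 avg.py
```

```text
t: 19.28
eef_pos: [0.5561, -0.2116, 0.1843]
tcp_rot: [-3.142, -0.0, 1.602]
force: [-0.9, 3.9, -0.4]
gripper_width: 0.0113
finger_force: 60.1
19.8833 [ 0.5560561  -0.2117607   0.18432686] [-0.86  3.95  0.31  0.77  0.16 -0.  ] [0.34 0.34 0.52 0.04 0.02 0.03]
```

```bash
python3 -m creep '[[[0.03,0,0,0,0,0,0],[0.03,0,0,0,0,0,0],[0.02,0,0,0,0,0,0],[0,0,0,0,0,0,0],[0,0,0,0,0,0,0],[0,0,0,0,0,0,0]]]' 60
python3 avg.py
```

```text
t: 20.38
eef_pos: [0.556, -0.2114, 0.1844]
tcp_rot: [3.141, 0.001, 1.602]
force: [-1.0, -0.3, 0.3]
gripper_width: 0.0114
finger_force: 60.1
20.9833 [ 0.55605083 -0.21122102  0.184368  ] [-0.71 -0.79 -0.2  -0.17  0.17  0.01] [0.34 0.7  0.5  0.12 0.03 0.03]
```

Run:
```python
from fit import *
w=capture("wrist");b=capture("side")
o=np.hstack([cv2.resize(w["frame"][150:350,220:420],(400,400)),cv2.resize(b["frame"][150:290,250:390],(400,400))])
cv2.imwrite("pics/s5.png",o[...,::-1])
```

```text
(no output)
```

View pics/s5.png

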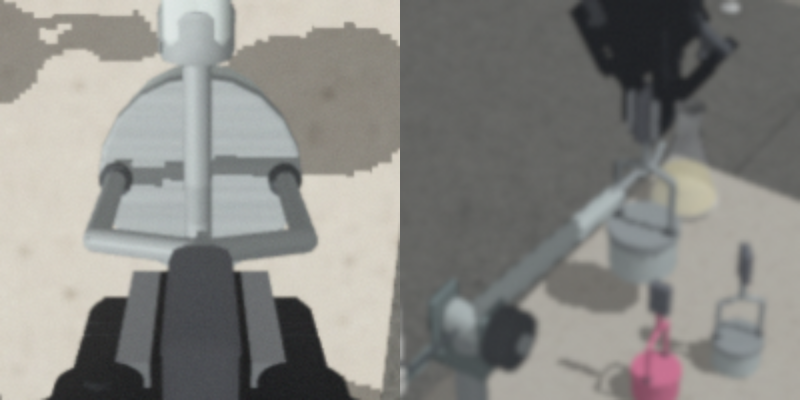

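The left half shows the bar resting on the hook at (195,245). The right half shows the canister hanging from the sunken arm, upright and clear of everything. Forces are about zero, so release gently.

```bash
python3 -m creep '[[[0,0,0,0,0,0,0],[0,0,0,0,0,0,0],[0,0,0,0,0,0,0.8],[0,0,0,0,0,0,1],[0,0,0,0,0,0,1.3],[0,0,0,0,0,0,1.7],[0,0,0,0,0,0,2.2],[0,0,0,0,0,0,3],[0,0,0,0,0,0,4],[0,0,0,0,0,0,4],[0,0,0,0,0,0,4],[0,0,0,0,0,0,4]]]' 20
python3 -m creep '[[[0,0,-0.3,0,0,0,4.5],[0,0,-0.6,0,0,0,5],[0,0,-1,0,0,0,5],[0,0,-1,0,0,0,5],[0,0,-1.5,0,0,0,5],[0,0,-1.5,0,0,0,5],[0,0,-1.5,0,0,0,5],[0,0,-1.5,0,0,0,5],[0,0,-1,0,0,0,5],[0,0,-0.5,0,0,0,5],[0,0,0,0,0,0,5],[0,0,0,0,0,0,5]]]' 20
python3 -m creep '[[[0,0,0,0,0,0,5],[0,0,0,0,0,0,5],[0,0,0,0,0,0,5],[0,0,0,0,0,0,5],[0,0,0,0,0,0,5],[0,0,0,0,0,0,5],[0,0,0,0,0,0,5],[0,0,0,0,0,0,5],[0,0,0,0,0,0,5],[0,0,0,0,0,0,5],[0,0,0,0,0,0,5],[0,0,0,0,0,0,5]]]' 20
python3 - <<'E'
from fit import *
w=capture("wrist");b=capture("side")
o=np.hstack([cv2.resize(w["frame"][150:350,220:420],(400,400)),cv2.resize(b["frame"][150:290,250:390],(400,400))])
cv2.imwrite("pics/s6.png",o[...,::-1])
for k in range(4):
    b=capture("side"); print([d["location"] for d in landmark_of(b,"canister_base")][:4],[d["location"] for d in landmark_of(b,"tab_centre")][:4])
    for _ in range(6): capture("side")
E
```

```text
t: 22.08
eef_pos: [0.5561, -0.2108, 0.1843]
tcp_rot: [3.142, -0.0, 1.602]
force: [-0.7, -1.0, 0.1]
gripper_width: 0.0399
finger_force: 0.0
t: 23.08
eef_pos: [0.556, -0.2109, 0.2883]
tcp_rot: [3.142, -0.0, 1.602]
force: [-0.1, 0.2, 0.9]
gripper_width: 0.05
finger_force: 0.0
t: 24.08
eef_pos: [0.556, -0.2109, 0.2883]
tcp_rot: [3.142, 0.0, 1.602]
force: [0.2, 0.5, 0.2]
gripper_width: 0.0499
finger_force: 0.0
[[338.6, 284.4], [368.3, 272.7], [332.2, 244.5]] [[336.3, 188.7], [368.5, 244.7], [342.1, 256.0]]
[[329.9, 243.7], [336.9, 287.2], [369.1, 272.2], [332.4, 244.8]] [[336.3, 331.6], [369.8, 245.7], [336.2, 192.9]]
[[331.6, 243.1], [367.6, 277.1]] [[335.9, 190.5], [340.0, 257.2], [368.3, 243.9]]
[[331.0, 244.7], [337.2, 286.3], [367.5, 274.4]] [[342.5, 255.3], [334.8, 193.5], [370.2, 241.2]]
```

View pics/s6.png

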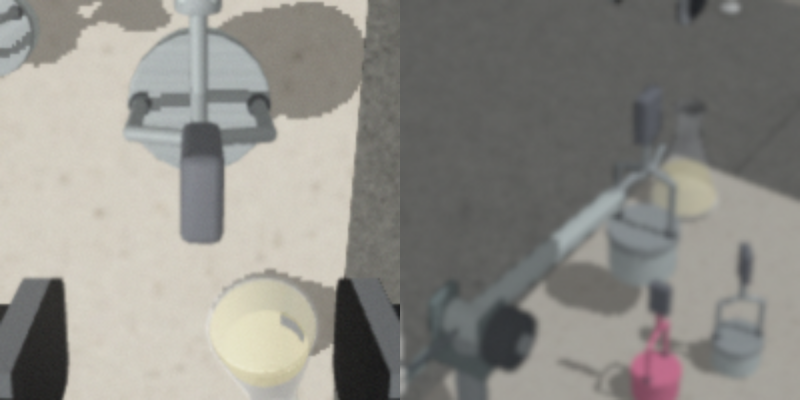

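Released, the canister hangs upright from the sunken hook with the gripper clear above it, and its position is steady over repeated views. Hand in.

```bash
python3 -c "
from plant import *
print(job_done())"
```

```text
the job is handed in; nothing more can be done
None
```

The canister now hangs upright and still on the settled swing arm. I let go only once the arm carried its whole weight, about 6.7 N (roughly 0.7 kg). I handed the job in about 26 s into the 51 s limit; the hand-in returned no verdict, and I saw no contact with the pot, vial or flask.

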